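Latch the fixture, then present the cast lever level above its pins

ROBOT

A 7-joint arm with a two-finger parallel gripper is mounted at the origin on the work surface. World frame = base frame: x ahead of the robot, y to its left, z up, the work surface at z = 0. Lengths are in m, angles in rad, forces in N, time in s.
With the tool pointing down it reaches from about 0.4 to 0.85 m from the base axis. Payload 4.5 kg.
Tool frame: the origin (TCP) lies where the fingers leave the gripper's body, on its centre line; the fingertips stand 64 mm ahead of it and the grasp point (between the pads) lies 45 mm ahead of it; z points along the fingers, y is the line along which they close (so a half turn about z gives the same grasp; the last joint's range is limited). The gripper opens to 88 mm and grips with 3 to 60 N. Pads are 18 mm wide; open, the fingers measure 123 mm over their backs; the gripper's body (75 mm by 187 mm) begins 45 mm behind the grasp point.
Start: joints at [-1.081, 0.689, -0.195, 1.565, 0.157, 0.902, -0.215], TCP at [0.275, 0.561, 0.303] pointing down, gripper open.
Joint ranges: [-3.01, 3.01], [-0.46, 2.08], [-1.47, 1.51], [0.13, 2.56], [-1, 4.14], [0.04, 2.09], [-2.66, 2.66]. Speed limits (rad/s): [2.57, 2.57, 3.14, 3.14, 3.14, 3.14, 3.14].

INTERFACE

Orientations are given as a unit quaternion [x, y, z, w].
In Python, from plant import r gives the robot as it stands.
- The arm moves only by the tool play_rows, never from a script. Its arguments are lists of equal length, an entry for each row: "translation": the shift along the tool's x, y, z in m, a list of three; "delta_rot": the turn, a rotation vector about the tool's x, y, z in degrees, a list of three; "grip": the opening, from -1 (shut) to 1 (fully open). In form: {"translation": [[x, y, z], ...], "delta_rot": [[rx, ry, rz], ...], "grip": [grip, ...]}. A call has 1 to 20 rows; each row shifts and turns the commanded pose from where the row before left it, along the tool's axes as they then stand; what a row does not reach is not made up. A row lasts 1/8 s, in which the tool goes at most 62.5 mm and 10.7 degrees, less where a joint would pass 70% of its speed; a pose out of reach is approached as far as the arm can. A call with a gripper value outside its range is refused whole. The fingers move at their own pace and stop on an object; "squeeze" is the grip in N (left out, the last holds). Time passes only in rows, so rows that do not move let the fingers close. It gives the time, the measured TCP pose, the force, the opening and the grip force at its end, in the units of the state.
- r.get_state(): the state, without advancing time (a new reading comes with each control period).
- r.snapshot(name): name is "scene" or "top"; returns the picture (384x512x3 uint8, blue, green, red); there is no depth.
- r.get_calibration(name): a dict with "intrinsics" (3x3 intrinsics, pixels), "eye" and "rotation" of the camera in the world. Camera axes: x right, y up, looking along -z (the intrinsics and any distortion apply to the point x, -y, -z); pixel columns grow to the right and rows downward; lengths in m; the calibration is good to about 2 mm. A picture is of the moment at which its call begins. get_calibration takes no time and is no camera call.
- r.finish_job(): hands the job in; it is judged then, once.
Trained networks look in the newest picture that a camera, given by its name, has taken for a name from the list of things; names that differ only in an ending like _2 or _b are one class to them, and where a whole thing is asked for, a point or a joint stands for the part that bears it (a point fixed in the world has none). Each returns a list of dicts, best first, with "confidence" (0 to 1); they miss things now and then, are a little off and sometimes report something else, mostly with a low value. They report only what shows in the picture. A call takes as long as a camera call. They do not tell look-alikes from the thing itself.
- r.look_for(camera, target): "point" ([x, y, z] in m, in world coordinates, good to about 4 mm: the middle of the surface that is visible of it).
- r.silhouettes(camera, target): "pixels" (384x512 bool, what is visible of it).
The state is a dict: "clock": time; "q": joint angles; "qd": joint speeds; "joint_torque": joint torques, N m; "tool_pos": TCP position; "eef_rot": TCP orientation; "contact_force": force on the tool from outside, world axes, zero at the start; "moment": the same for the moment, N m; "opening": opening from 0.0 (shut) to 1.0 (fully open); "finger_force": force on a finger pad.
Only numpy, scipy, OpenCV 4.12 (cv2) and the standard library are available. Lean on these libraries where they do the work, as an engineer would, in place of code of your own. Each camera call takes 0.05 s, during which the arm holds its last target. There are 200 camera calls.

TASK

First lock the fixture: swing its flat latch arm shut until the slotted end sits fully home around the catch stud. Then pick up the heavy cast lever with its two unequal bosses by its balance point, and finish while holding it still and level about 4 cm above the fixture's pins, big boss over the thick pin and small boss over the thin pin; do not lower it on, put it down or let go. Keep the lever off the fixture and leave the link, jar, tape roll, screwdriver and wrench lying around where they are.

Things in the scene. Friction and masses are not known exactly. Their poses are not given: they have to be found in the camera images.
- lever: Dark cast lever, 220 mm long, 0.45-0.85 kg, lying on the bench. Origin: on the underside, midway between the boss axes; +x to the small boss, z up. Big boss: tube 52 mm across, 40 tall, bore 24, at x = -90 mm. Small boss: 28 across, 34 tall, bore 16, at x = +90. Joined by a straight bar 16 mm wide (y), from 15 to 33 mm above the underside: grip across it from above.
- balance (a point): The lever's balance point (centre of mass along its length): in the bar, x = -46 mm (44 mm from the big boss's axis, 46 mm from mid-length), 24 mm above the underside. Axes as the lever's. The grip must be within about 18 mm of it along the lever.
- big_boss (a point): Centre of the big boss's underside on the lever (on the bench at the start).
- small_boss (a point): Centre of the small boss's underside on the lever.
- fixture: Fixed to the bench: grey base 270 x 110 x 14 mm, on it a dark steel plate 230 x 100 mm, top 24 mm above the bench. Origin: centre of the underside; +x from thick to thin pin, +y to the latch's side. Upright steel pins, tops 60 mm above the bench: thick (19 mm) at x = -90, thin (11 mm) at x = +90, y = 0. Catch stud (15 mm head, top 37 mm above the bench) at x = 1, y = 28.
- thick_pin (a point): Top centre of the thick pin.
- thin_pin (a point): Top centre of the thin pin.
- latch (a joint): Latch arm: flat steel, 92 mm long, 12 wide, swings level about an upright pivot. 0 = closed on its stop, arm along the fixture's +x, slot around the stud; grows (counter-clockwise from above) towards the fixture's +y, up to 1.3 rad. Starts 0.7 to 1.15. Stays where it is left; needs about 1 N at the knob. Fully home: under about 0.06 rad.
- latch_pivot (a point): Point on the latch's pivot axis, on the fixture at x = -60, y = 42 mm, 29.5 mm above the bench.
- latch_knob (a point): Top centre of the upright black round knob at the arm's outer end, 84 mm from the pivot: 14 mm across, rising 30 mm above the arm from 33 to 63 mm above the bench. Pinch or push it from above.
- link: Bystander, leave it alone: small straight link with two equal 28 mm bosses, 138 mm long, 26 mm tall, origin at the centre of its underside.
- jar: Bystander, leave it alone: small clear jar with steel cap, 48 mm across, 60 mm tall.
- tape: Bystander, leave it alone: roll of black tape, 56 mm across, 19 mm tall.
- screwdriver: Bystander, leave it alone: screwdriver lying down, 200 mm long.
- wrench: Bystander, leave it alone: wrench lying flat, 180 mm long.
Things that resemble listed ones, but are neither listed nor needed, are in the scene too. Leave any pink or turquoise look-alike of the lever alone.

How it is judged:
By the outcome, as a careful person would: the job done as asked, in the order asked, and still so for the second after the job is handed in, while the arm keeps its last pose, push and grip.
It also fails if it takes over 64 s, if anything falls off the work surface, if the arm or the gripper's body presses on something with over 40 N, if the wrist force passes 120 N, or if a joint passes its speed limit or range.

## Working session

There is one attempt and no reset: what is moved stays moved. The work goes in short steps, Python scripts to look and compute and a tool call to move; the robot and the scene stay as the last step left them, time stands still between calls to the robot, and variables do not carry over. Pictures are saved under pics/ and viewed, at most 10 in all, crops included, and the job is handed in when it is done.

Besides the shell and the picture viewer there is one more tool, called after "Request:" as name(argument=value, ...) on one line, values as JSON. play_rows: Moves the arm, as the interface text tells. Its arguments: {"type":"object","properties":{"translation":{"type":"array","items":{"type":"array","items":{"type":"number"}}},"delta_rot":{"type":"array","items":{"type":"array","items":{"type":"number"}}},"grip":{"type":"array","items":{"type":"number"}},"squeeze":{"type":"number"}},"required":["translation","delta_rot","grip"]}

```bash
ls; mkdir -p pics
python3 - <<'E'
from plant import r
import cv2
for n in("scene","top"):
    cv2.imwrite(f"pics/{n}0.png",r.snapshot(n)); c=r.get_calibration(n); print(n,c)
    for t in("lever","fixture","latch_knob","latch_pivot","thick_pin","thin_pin","big_boss","small_boss","balance","link"):
        print(t,[(d["point"],round(d["confidence"],2)) for d in r.look_for(n,t)][:4])
print(r.get_state())
E
```

```text
pics
scene {'intrinsics': array([[431.35250436,   0.        , 263.78812853],
       [  0.        , 431.35250436, 188.55230442],
       [  0.        ,   0.        ,   1.        ]]), 'eye': array([1.12454514, 0.47179465, 0.92091726]), 'rotation': array([0.14929481, 0.3007231 , 0.8357147 , 0.43457753])}
lever [([0.7168, 0.4369, 0.032], 0.96), ([0.5951, 0.1902, 0.0361], 0.79), ([0.3528, 0.1459, 0.0356], 0.57)]
fixture [([0.5382, -0.2276, 0.0216], 0.9), ([0.7305, -0.1209, 0.0095], 0.74)]
latch_knob [([0.4476, -0.2573, 0.0291], 0.52)]
latch_pivot [([0.533, -0.2329, 0.0228], 0.67)]
thick_pin [([0.5323, -0.2314, 0.0253], 0.75)]
thin_pin [([0.5323, -0.2304, 0.0219], 0.56), ([0.6, 0.1955, 0.032], 0.5)]
big_boss [([0.7198, 0.436, 0.0359], 0.68), ([0.6032, 0.1953, 0.0303], 0.62), ([0.3552, 0.1438, 0.0319], 0.61)]
small_boss [([0.7165, 0.4353, 0.0328], 0.97), ([0.3537, 0.15, 0.0328], 0.78), ([0.7407, 0.1191, 0.0259], 0.75), ([0.5958, 0.1943, 0.0346], 0.65)]
balance [([0.7176, 0.4359, 0.0329], 0.96), ([0.3555, 0.1453, 0.0349], 0.64)]
link [([0.4474, -0.0047, 0.0176], 0.76)]
top {'intrinsics': arra
[... 1023 characters left out ...]
,  0.689107  , -0.19461187,  1.56532707,  0.15727745,
        0.90254752, -0.21509743]), 'qd': array([-1.19551876e-03,  1.57193020e-03,  1.65182378e-03,  1.87839716e-03,
        8.83375049e-04, -4.73185002e-05,  5.10893978e-04]), 'joint_torque': array([ 8.76493596e-04, -5.27510333e+01, -1.26719054e+00, -1.53739697e+01,
       -5.19383023e-02, -9.88218417e-04,  1.22019711e-05]), 'tool_pos': array([0.27506708, 0.5612062 , 0.3027314 ]), 'eef_rot': array([ 2.25909362e-01,  9.74148325e-01, -1.24190457e-06, -1.22884392e-05]), 'contact_force': array([-0.15324762, -0.31180174,  0.0954927 ]), 'moment': array([ 0.02378183,  0.02633848, -0.05238079]), 'finger_force': 0.0, 'opening': 1.0010534567686995}
```

View pics/scene0.png

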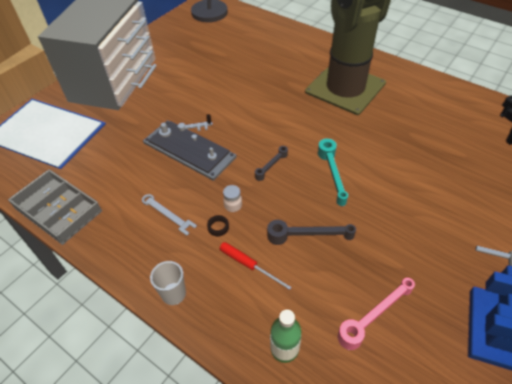

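View pics/top0.png

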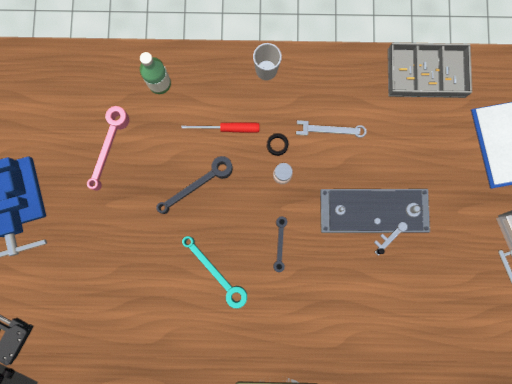

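The candidates for the lever, by top-view pixels, are dark (222,167)–(163,208), pink (115,116)–(93,183) and turquoise (236,297)–(188,242). A small dark link lies at (281,222)–(279,267). The dark one with unequal bosses is the lever, because it is cast-dark and 220 mm long. I'll confirm this in an enlarged crop, with the fixture beside it.

Run:
```python
import cv2,numpy as np
t=cv2.imread("pics/top0.png");s=cv2.imread("pics/scene0.png")
def crop(im,x,y,w,h,k):
    o=cv2.resize(im[y:y+h,x:x+w],None,fx=k,fy=k,interpolation=cv2.INTER_CUBIC)
    for i in range(0,w,10):
        cv2.line(o,(i*k,0),(i*k,6),(0,255,255),1)
        if i%20==0: cv2.putText(o,str(x+i),(i*k+1,16),0,.35,(0,255,255),1)
    for i in range(0,h,10):
        cv2.line(o,(0,i*k),(6,i*k),(0,255,255),1)
        if i%20==0: cv2.putText(o,str(y+i),(8,i*k+4),0,.35,(0,255,255),1)
    return o
cv2.imwrite("pics/fix_top.png",crop(t,315,180,120,80,6))
cv2.imwrite("pics/fix_scene.png",crop(s,140,105,100,75,8))
a=crop(t,150,150,80,70,5);b=crop(s,260,210,100,70,4)
o=np.zeros((350,800,3),np.uint8);o[:350,:400]=a;o[:280,400:]=b
cv2.imwrite("pics/lev.png",o)
```

```text
(no output)
```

View pics/fix_top.png

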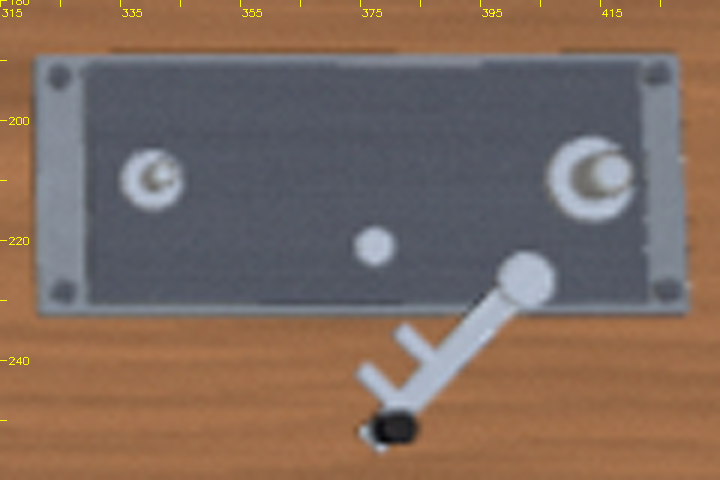

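View pics/fix_scene.png

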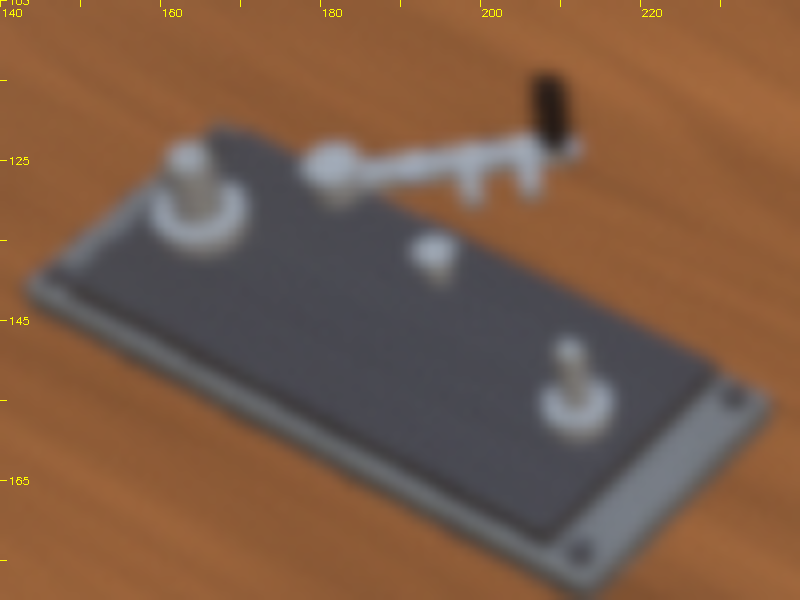

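View pics/lev.png

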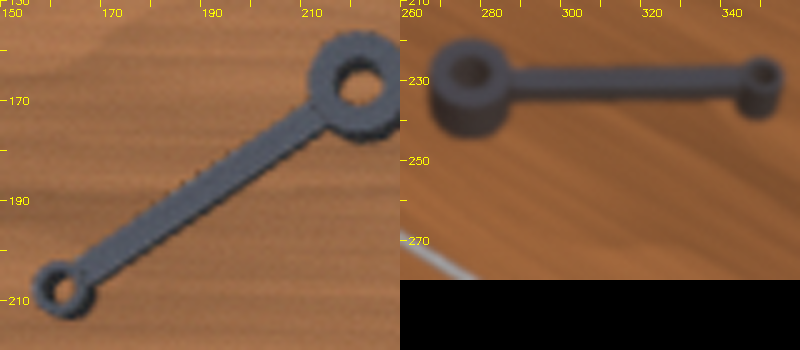

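The crops show the following (full-image pixels):
- **Fixture, top view:** thick pin top (416.7,208.2), thin pin top (342,208.2), stud (377.1,220.6), pivot (402.3,226.4), knob top (381.6,250.7).
- **Fixture, scene view:** thick (163.1,124.2), thin (210.9,148.4), stud (193.9,135.7), pivot (181,124.5), knob (208.1,114.6).
- **Lever:** dark, with a large and a small boss, so it is confirmed. The boss tops are at about (221.8,166.4) and (162,207.2) in the top view, and (277.1,227.6) and (350.6,228.4) in the scene view.

```bash
cat > h.py <<'E'
import numpy as np,cv2
from plant import r
from scipy.spatial.transform import Rotation as R
from scipy.optimize import least_squares
C={}
for n in("top","scene"):
    c=r.get_calibration(n); q=R.from_quat(c["rotation"]).as_matrix(); C[n]=(np.array(c["intrinsics"]),q,np.array(c["eye"]))
def proj(n,P):
    K,q,e=C[n]; p=(np.atleast_2d(P)-e)@q; p=p*[1,-1,-1]; u=p@K.T; return u[:,:2]/u[:,2:]
def tri(a,b):
    f=lambda X:np.r_[proj("top",X)[0]-a,proj("scene",X)[0]-b]
    s=least_squares(f,[.5,0,.05]); return s.x,np.abs(s.fun).max()
E
python3 - <<'E'
from h import *
px=dict(thick=((416.7,208.2),(163.1,124.2)),thin=((342,208.2),(210.9,148.4)),stud=((377.1,220.6),(193.9,135.7)),
 pivot=((402.3,226.4),(181,124.5)),knob=((381.6,250.7),(208.1,114.6)),big=((221.8,166.4),(277.1,227.6)),small=((162,207.2),(350.6,228.4)))
for k,(a,b) in px.items(): x,e=tri(a,b); print(k,x.round(4),round(e,2))
# fixture fit (x,y,yaw,dz), latch angle
def pts(p):
    x,y,w,th,dz=p; F=np.array([[-.09,0,.06],[.09,0,.06],[.001,.028,.037],[-.06,.042,.036],[-.06+.084*np.cos(th),.042+.084*np.sin(th),.063]])
    return F@R.from_euler('z',w).as_matrix().T+[x,y,dz]
ks=["thick","thin","stud","pivot","knob"]
f=lambda p:np.r_[(proj("top",pts(p))-[px[k][0] for k in ks]).ravel(),(proj("scene",pts(p))-[px[k][1] for k in ks]).ravel()]
s=least_squares(f,[.53,-.24,1.6,.8,0]);print("fix",s.x,s.fun.round(1));print(pts(s.x).round(4))
# lever
def hull(n,P):
    return cv2.convexHull(np.round(proj(n,P)*16*4+8*3).astype(np.int32))
a=np.linspace(0,2*np.pi,40,endpoint=False);c=np.c_[np.cos(a),np.sin(a)]
def cyl(x,rad,h): return np.vstack([np.c_[c*rad+[x,0],np.full(40,z)] for z in(0,h)])
box=np.array([[x,y,z] for x in(-.09,.09) for y in(-.008,.008) for z in(.015,.033)])
parts=[cyl(-.09,.026,.04),cyl(.09,.014,.034),box]
def ren(n,p):
    m=np.zeros((384*4,512*4),np.uint8); T=lambda P:P@R.from_euler('z',p[2]).as_matrix().T+[p[0],p[1],p[3]]
    for P in parts: cv2.fillConvexPoly(m,hull(n,T(P)),255,shift=4)
    return cv2.resize(m,(512,384),interpolation=cv2.INTER_AREA)/255.
S={}
for n in C:
    r.snapshot(n); best=None
    for d in r.silhouettes(n,"lever"):
        m=d["pixels"]; yx=np.argwhere(m).mean(0); ref=proj(n,[.594,.193,.03])[0]
        print(n,d["confidence"],yx[::-1],m.sum())
        if np.linalg.norm(yx[::-1]-ref)<25 and best is None: best=m.astype(float)
    S[n]=best
from scipy.optimize import minimize
B,_=tri(*px["big"]);A,_=tri(*px["small"])
p0=np.r_[(A+B)[:2]/2,np.arctan2(*(A-B)[1::-1]),0]
for use in(("top",),("scene",),("top","scene")):
    use=[n for n in use if S[n] is not None]
    if not use: continue
    cost=lambda p:sum(np.abs(ren(n,p)-S[n]).sum() for n in use)
    o=minimize(cost,p0,method="Nelder-Mead",options=dict(initial_simplex=p0+np.vstack([np.zeros(4),np.diag([.006,.006,.05,.006])])))
    print(use,p0,o.x,o.fun,cost(p0))
E
```

```text
thick [ 0.5277 -0.3286  0.0614] 0.67
thin [ 0.5242 -0.1491  0.0609] 0.75
stud [ 0.4977 -0.2386  0.0401] 0.63
pivot [ 0.4849 -0.2993  0.043 ] 0.34
knob [ 0.4244 -0.2417  0.067 ] 0.61
big [0.6255 0.1446 0.0385] 0.43
small [0.521  0.2914 0.0321] 0.88
fix [ 0.52584279 -0.23883914  1.59092715  0.7913991   0.00315683] [-0.1  0.3 -0.5  0.3 -0.5  0.2 -0.6  0.2 -0.4  0.4 -0.8 -0.6 -0.7 -0.7
 -0.6 -0.1 -0.3  0.9 -0.6  0. ]
[[ 0.5277 -0.3288  0.0632]
 [ 0.524  -0.1489  0.0632]
 [ 0.4978 -0.2384  0.0402]
 [ 0.4851 -0.2997  0.0392]
 [ 0.4241 -0.2418  0.0662]]
top 0.91 [198.07247796 182.69245837] 1021
top 0.9 [107.85280152 142.11301045] 1053
top 0.74 [217.91440953 275.94799567] 923
scene 0.86 [331.93456615 167.07965861] 703
scene 0.77 [304.96714976 231.34782609] 1035
scene 0.7 [370.30046225 316.95300462] 1298
['top'] [0.57324693 0.21797381 2.18954664 0.        ] [0.57460752 0.21814677 2.19550929 0.00442742] 121.53333333333333 185.3843137254902
['scene'] [0.57324693 0.21797381 2.18954664 0.        ] [ 0.56571181  0.21510885  2.21832768 -0.01323318] 139.99607843137252 170.00392156862745
['top', 'scene'] [0.57324693 0.21797381 2.18954664 0.        ] [0.57474918 0.21863255 2.19692433 0.00222597] 297.9411764705882 355.38823529411764
```

```bash
cat >> h.py <<'E'
def plan(wps,step=.05,rot=9.,start=None):
    """wps: (x,y,z,yaw_deg of closing axis); prints tool-frame rows grouped per waypoint"""
    st=r.get_state(); M=R.from_quat(st["eef_rot"]); p=np.array(st["tool_pos"])
    for w in wps:
        y=M.as_matrix()[:,1]; cur=np.degrees(np.arctan2(y[1],y[0])); d=(w[3]-cur+90)%180-90
        n=int(max(np.ceil(np.linalg.norm(w[:3]-p)/step),np.ceil(abs(d)/rot),1))
        goal=R.from_euler('z',d,degrees=True)*M
        # level: exact downwards
        yy=goal.as_matrix()[:,1]; a=np.arctan2(yy[1],yy[0]); zz=np.array([0,0,-1.]); yv=np.array([np.cos(a),np.sin(a),0]); goal=R.from_matrix(np.c_[np.cross(yv,zz),yv,zz])
        dr=(M.inv()*goal).as_rotvec(degrees=True)
        ts=[];P=p.copy();m=M
        for i in range(n):
            ts.append(m.inv().apply((np.array(w[:3])-p)/n).round(4).tolist()); m=m*R.from_rotvec(dr/n,degrees=True)
        print(w,n,"rows\n",ts,"\n rot",(dr/n).round(2).tolist()); p=np.array(w[:3]);M=goal
E
python3 -c "
from h import *
plan([(.46,.2,.3,63.9),(.424,-.242,.2,25),(.424,-.242,.105,25)],step=.055,rot=8)"
```

```text
(0.46, 0.2, 0.3, 63.9) 8 rows
 [[-0.0406, -0.0304, 0.0003], [-0.0406, -0.0304, 0.0003], [-0.0406, -0.0304, 0.0003], [-0.0406, -0.0304, 0.0003], [-0.0406, -0.0304, 0.0003], [-0.0406, -0.0304, 0.0003], [-0.0406, -0.0304, 0.0003], [-0.0406, -0.0304, 0.0003]] 
 rot [0.0, 0.0, -0.0]
(0.424, -0.242, 0.2, 25) 9 rows
 [[-0.018, -0.0459, 0.0111], [-0.0214, -0.0444, 0.0111], [-0.0247, -0.0426, 0.0111], [-0.0278, -0.0407, 0.0111], [-0.0308, -0.0384, 0.0111], [-0.0336, -0.036, 0.0111], [-0.0363, -0.0334, 0.0111], [-0.0387, -0.0305, 0.0111], [-0.0409, -0.0275, 0.0111]] 
 rot [0.0, 0.0, 4.32]
(0.424, -0.242, 0.105, 25) 2 rows
 [[0.0, 0.0, 0.0475], [0.0, 0.0, 0.0475]] 
 rot [0.0, 0.0, 0.0]
```

Request:
play_rows(translation=[[-0.0406, -0.0304, 0], [-0.0406, -0.0304, 0], [-0.0406, -0.0304, 0], [-0.0406, -0.0304, 0], [-0.0406, -0.0304, 0], [-0.0406, -0.0304, 0], [-0.0406, -0.0304, 0], [-0.0406, -0.0304, 0.002], [-0.018, -0.046, 0.011], [-0.0214, -0.0444, 0.011], [-0.0247, -0.0426, 0.011], [-0.0278, -0.0407, 0.011], [-0.0308, -0.0384, 0.011], [-0.0336, -0.036, 0.011], [-0.0363, -0.0334, 0.011], [-0.0387, -0.0305, 0.011], [-0.0409, -0.0275, 0.011], [0, 0, 0], [0, 0, 0]], delta_rot=[[0, 0, 0], [0, 0, 0], [0, 0, 0], [0, 0, 0], [0, 0, 0], [0, 0, 0], [0, 0, 0], [0, 0, 0], [0, 0, 4.3], [0, 0, 4.3], [0, 0, 4.3], [0, 0, 4.3], [0, 0, 4.3], [0, 0, 4.3], [0, 0, 4.3], [0, 0, 4.3], [0, 0, 4.3], [0, 0, 0], [0, 0, 0]], grip=[0, 0, 0, 0, 0, 0, 0, 0, 0, 0, 0, 0, 0, 0, 0, 0, 0, 0, 0], squeeze=15)

```text
clock: 3.68
tool_pos: [0.4245, -0.2416, 0.2017]
eef_rot: [0.536, 0.844, 0.0, -0.0]
contact_force: [-0.2, -0.3, 0.4]
opening: 0.498
finger_force: 0.0
```

```bash
python3 -c "
from h import *
plan([(.424,-.242,.105,25)],step=.025)
import cv2
a=r.snapshot('scene')[85:185,140:270];cv2.imwrite('pics/k1.png',cv2.resize(a,None,fx=5,fy=5))"
```

```text
(0.424, -0.242, 0.105, 25) 4 rows
 [[-0.0001, -0.0002, 0.0242], [-0.0001, -0.0002, 0.0242], [-0.0001, -0.0002, 0.0242], [-0.0001, -0.0002, 0.0242]] 
 rot [0.01, -0.01, 0.06]
```

Request:
play_rows(translation=[[0, 0, 0.024], [0, 0, 0.024], [0, 0, 0.024], [0, 0, 0.024], [0, 0, 0], [0, 0, 0], [0, 0, 0], [0, 0, 0], [0, 0, 0], [0, 0, 0]], delta_rot=[[0, 0, 0], [0, 0, 0], [0, 0, 0], [0, 0, 0], [0, 0, 0], [0, 0, 0], [0, 0, 0], [0, 0, 0], [0, 0, 0], [0, 0, 0]], grip=[0, 0, 0, 0, -1, -1, -1, -1, -1, -1], squeeze=12)

```text
clock: 4.97
tool_pos: [0.4243, -0.2422, 0.1065]
eef_rot: [0.536, 0.844, 0.0, 0.0]
contact_force: [-0.6, 1.5, 7.2]
opening: 0.154
finger_force: 12.0
```

```bash
python3 -c "
from h import *
p=np.array([.4851,-.2997]);w=1.591;k=np.array(r.get_state()['tool_pos'])[:2];d=k-p
print(np.linalg.norm(d),np.arctan2(d[1],d[0])-w)
rr=max(min(np.linalg.norm(d),.086),.082)
plan([(*(p+rr*np.array([np.cos(w+t),np.sin(w+t)])),.1055,25) for t in (.67,.54,.41,.28,.15,.05,-.02)],step=.02)" | grep -v '^ rot'
```

```text
0.08369402443462781 0.7927123700966756
(np.float64(0.4318124957855244), np.float64(-0.235162169073819), 0.1055, 25) 1 rows
 [[0.0031, 0.0098, 0.001]] 
(np.float64(0.44062844778841015), np.float64(-0.22879886622940426), 0.1055, 25) 1 rows
 [[0.002, 0.0107, 0.0]] 
(np.float64(0.4501949111597554), np.float64(-0.22363210598998612), 0.1055, 25) 1 rows
 [[0.0006, 0.0109, 0.0]] 
(np.float64(0.4603504402301581), np.float64(-0.21974908369966545), 0.1055, 25) 1 rows
 [[-0.0008, 0.0108, 0.0]] 
(np.float64(0.4709236481322611), np.float64(-0.21721533006802943), 0.1055, 25) 1 rows
 [[-0.0022, 0.0107, 0.0]] 
(np.float64(0.47922919726344737), np.float64(-0.21621213620356214), 0.1055, 25) 1 rows
 [[-0.0026, 0.008, 0.0]] 
(np.float64(0.4850829537699132), np.float64(-0.2160059773013024), 0.1055, 25) 1 rows
 [[-0.0023, 0.0054, 0.0]]
```

Request:
play_rows(translation=[[0, 0, -0.001], [0.0015, 0.005, 0], [0.0015, 0.005, 0], [0.001, 0.0053, 0], [0.001, 0.0054, 0], [0.0003, 0.0055, 0], [0.0003, 0.0054, 0], [-0.0004, 0.0054, 0], [-0.0004, 0.0054, 0], [-0.0011, 0.0053, 0], [-0.0011, 0.0054, 0], [-0.0013, 0.004, 0], [-0.0013, 0.004, 0], [-0.0012, 0.0027, 0], [0, 0, 0], [0, 0, 0]], delta_rot=[[0, 0, 0], [0, 0, 0], [0, 0, 0], [0, 0, 0], [0, 0, 0], [0, 0, 0], [0, 0, 0], [0, 0, 0], [0, 0, 0], [0, 0, 0], [0, 0, 0], [0, 0, 0], [0, 0, 0], [0, 0, 0], [0, 0, 0], [0, 0, 0]], grip=[-1, -1, -1, -1, -1, -1, -1, -1, -1, -1, -1, -1, -1, -1, -1, -1])

```text
clock: 6.98
tool_pos: [0.4827, -0.2162, 0.1067]
eef_rot: [0.536, 0.844, 0.0, 0.0]
contact_force: [-1.9, 1.5, -3.2]
opening: 0.152
finger_force: 12.0
```

```bash
python3 -c "
from h import *
p=np.array([.4851,-.2997]);w=1.591;s=r.get_state();d=np.array(s['tool_pos'])[:2]-p
print(np.linalg.norm(d),np.arctan2(d[1],d[0])-w,s['contact_force'])"
```

```text
0.08356421396165001 0.007966434332618899 [-1.86822159  1.47416636 -3.22816769]
```

Request:
play_rows(translation=[[-0.0008, 0.0018, 0], [-0.0008, 0.0018, 0], [0, 0, 0], [0, 0, 0]], delta_rot=[[0, 0, 0], [0, 0, 0], [0, 0, 0], [0, 0, 0]], grip=[-1, -1, -1, -1])

```text
clock: 7.48
tool_pos: [0.4833, -0.2162, 0.1066]
eef_rot: [0.536, 0.844, -0.001, -0.003]
contact_force: [-7.3, 1.2, 1.6]
opening: 0.15
finger_force: 12.0
```

Request:
play_rows(translation=[[0, 0, 0], [0, 0, 0], [0, 0, 0], [0, 0, -0.02], [0, 0, -0.04], [0, 0, -0.05], [0, 0, -0.04], [0, 0, 0]], delta_rot=[[0, 0, 0], [0, 0, 0], [0, 0, 0], [0, 0, 0], [0, 0, 0], [0, 0, 0], [0, 0, 0], [0, 0, 0]], grip=[-0.2, -0.2, -0.2, -0.2, 0, 0, 0.3, 0.3])

```text
clock: 8.48
tool_pos: [0.4885, -0.2168, 0.2599]
eef_rot: [0.536, 0.844, 0.001, 0.004]
contact_force: [1.1, 0.2, -0.1]
opening: 0.647
finger_force: 0.0
```

```bash
python3 -c "
from h import *
plan([(.6005,.181,.22,35.8),(.6005,.181,.069,35.8)],step=.05)"
```

```text
(0.6005, 0.181, 0.22, 35.8) 9 rows
 [[0.0347, 0.03, 0.0044], [0.0341, 0.0308, 0.0044], [0.0335, 0.0315, 0.0044], [0.0328, 0.0321, 0.0044], [0.0321, 0.0328, 0.0044], [0.0314, 0.0335, 0.0044], [0.0307, 0.0341, 0.0044], [0.03, 0.0347, 0.0044], [0.0293, 0.0354, 0.0044]] 
 rot [0.03, 0.04, -1.18]
(0.6005, 0.181, 0.069, 35.8) 4 rows
 [[0.0, 0.0, 0.0378], [0.0, 0.0, 0.0378], [0.0, 0.0, 0.0378], [0.0, 0.0, 0.0378]] 
 rot [0.0, 0.0, 0.0]
```

Request:
play_rows(translation=[[0.0347, 0.03, 0.0044], [0.0341, 0.0308, 0.0044], [0.0335, 0.0315, 0.0044], [0.0328, 0.0321, 0.0044], [0.0321, 0.0328, 0.0044], [0.0314, 0.0335, 0.0044], [0.0307, 0.0341, 0.0044], [0.03, 0.0347, 0.0044], [0.0293, 0.0354, 0.0044], [0, 0, 0], [0, 0, 0], [0, 0, 0]], delta_rot=[[0, 0, -1.2], [0, 0, -1.2], [0, 0, -1.2], [0, 0, -1.2], [0, 0, -1.2], [0, 0, -1.2], [0, 0, -1.2], [0, 0, -1.2], [0, 0, -1.2], [0, 0, 0], [0, 0, 0], [0, 0, 0]], grip=[0.3, 0.3, 0.3, 0.3, 0.3, 0.3, 0.3, 0.3, 0.3, 0.3, 0.3, 0.3])

```text
clock: 9.98
tool_pos: [0.5977, 0.1798, 0.2168]
eef_rot: [0.455, 0.89, -0.001, 0.0]
contact_force: [-0.3, 0.1, 0.6]
opening: 0.647
finger_force: 0.0
```

```bash
python3 -c "
from h import *
plan([(.6005,.181,.069,35.8)],step=.04)
import cv2
s=r.snapshot('scene');t=r.snapshot('top')
cv2.imwrite('pics/m1.png',np.hstack([cv2.resize(s[95:195,140:240],(400,400)),cv2.resize(t[170:270,330:430],(400,400))]))"
```

```text
(0.6005, 0.181, 0.069, 35.8) 4 rows
 [[-0.0001, 0.0008, 0.0369], [-0.0001, 0.0008, 0.0369], [-0.0002, 0.0008, 0.0369], [-0.0002, 0.0008, 0.0369]] 
 rot [-0.02, 0.01, 0.01]
```

View pics/m1.png

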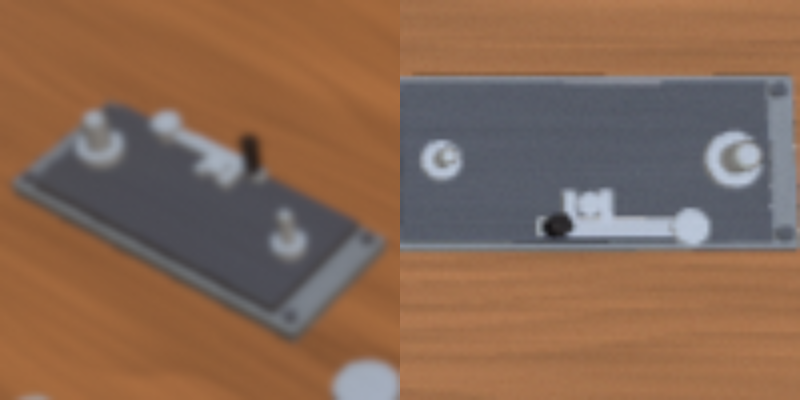

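The latch arm is parallel to the fixture's long axis and its slot is around the stud: stud at about (377,221) and knob at about (369,226) in the top view. Now I'll descend onto the lever's balance point.

Request:
play_rows(translation=[[0, 0.0008, 0.037], [0, 0.0008, 0.037], [0, 0.0008, 0.037], [0, 0.0008, 0.034], [0, 0, 0.001], [0, 0, 0], [0, 0, 0], [0, 0, 0], [0, 0, 0], [0, 0, 0], [0, 0, 0], [0, 0, 0], [0, 0, 0]], delta_rot=[[0, 0, 0], [0, 0, 0], [0, 0, 0], [0, 0, 0], [0, 0, 0], [0, 0, 0], [0, 0, 0], [0, 0, 0], [0, 0, 0], [0, 0, 0], [0, 0, 0], [0, 0, 0], [0, 0, 0]], grip=[0.3, 0.3, 0.3, 0.3, 0.3, 0.3, -1, -1, -1, -1, -1, -1, -1], squeeze=20)

```text
clock: 11.7
tool_pos: [0.6, 0.1835, 0.0712]
eef_rot: [0.454, 0.891, -0.0, -0.0]
contact_force: [-2.6, -0.8, 3.8]
opening: 0.177
finger_force: 20.0
```

```bash
python3 -c "
from h import *
s=r.get_state();print(s['contact_force'],s['moment'],s['tool_pos'])"
```

```text
[-2.57246783 -0.77983672  3.77564181] [-0.2460272   0.46767524  0.01546638] [0.60000524 0.18345821 0.0712386 ]
```

Request:
play_rows(translation=[[0, 0, 0], [0, 0, 0], [0, 0, -0.01], [0, 0, -0.02], [0, 0, -0.03], [0, 0, -0.04], [0, 0, -0.04], [0, 0, -0.02], [0, 0, 0], [0, 0, 0], [0, 0, 0], [0, 0, 0]], delta_rot=[[0, 0, 0], [0, 0, 0], [0, 0, 0], [0, 0, 0], [0, 0, 0], [0, 0, 0], [0, 0, 0], [0, 0, 0], [0, 0, 0], [0, 0, 0], [0, 0, 0], [0, 0, 0]], grip=[-1, -1, -1, -1, -1, -1, -1, -1, -1, -1, -1, -1], squeeze=55)

```text
clock: 13.2
tool_pos: [0.5999, 0.1836, 0.2301]
eef_rot: [0.454, 0.891, -0.001, -0.001]
contact_force: [0.2, 0.8, -5.5]
opening: 0.179
finger_force: 55.0
```

Run:
```python
from h import *
s=r.get_state();print(s['contact_force'],s['moment'],s['tool_pos'],s['eef_rot'])
a=r.snapshot("top")[100:250,120:260];b=r.snapshot("scene")[120:270,230:390]
cv2.imwrite("pics/l1.png",np.hstack([cv2.resize(a,(400,428)),cv2.resize(b,(400,428))]))
```

```text
[ 0.1901195   0.75247634 -5.45898673] [ 0.00164464  0.0872939  -0.0925419 ] [0.59992038 0.18357393 0.23013718] [ 4.54060280e-01  8.90970540e-01 -6.05622352e-04 -6.26612680e-04]
```

View pics/l1.png

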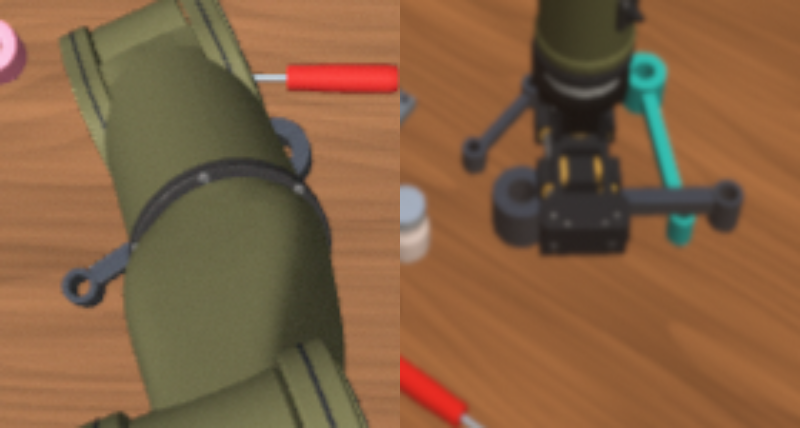

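The lever is held level in the jaws: in the enlarged crop, the big boss is at (520,205) and the small boss at (727,195). It is clear of the bench.

```bash
python3 -c "
from h import *
plan([(.5267,-.2818,.23,1.2)],step=.03)"
```

```text
(0.5267, -0.2818, 0.23, 1.2) 16 rows
 [[-0.0208, -0.0208, 0.0], [-0.0216, -0.02, 0.0], [-0.0224, -0.0192, 0.0], [-0.0231, -0.0183, 0.0], [-0.0237, -0.0174, 0.0], [-0.0244, -0.0165, 0.0], [-0.025, -0.0156, 0.0], [-0.0256, -0.0146, 0.0], [-0.0261, -0.0136, 0.0], [-0.0266, -0.0126, 0.0], [-0.0271, -0.0116, 0.0], [-0.0275, -0.0106, 0.0], [-0.0279, -0.0095, 0.0], [-0.0282, -0.0085, 0.0], [-0.0285, -0.0074, 0.0], [-0.0288, -0.0063, 0.0]] 
 rot [-0.0, -0.0, 2.17]
```

Request:
play_rows(translation=[[-0.0208, -0.0208, 0], [-0.0216, -0.02, 0], [-0.0224, -0.0192, 0], [-0.0231, -0.0183, 0], [-0.0237, -0.0174, 0], [-0.0244, -0.0165, 0], [-0.025, -0.0156, 0], [-0.0256, -0.0146, 0], [-0.0261, -0.0136, 0], [-0.0266, -0.0126, 0], [-0.0271, -0.0116, 0], [-0.0275, -0.0106, 0], [-0.0279, -0.0095, 0], [-0.0282, -0.0085, 0], [-0.0285, -0.0074, 0], [-0.0288, -0.0063, 0], [0, 0, 0], [0, 0, 0], [0, 0, 0], [0, 0, 0]], delta_rot=[[0, 0, 2.17], [0, 0, 2.17], [0, 0, 2.17], [0, 0, 2.17], [0, 0, 2.17], [0, 0, 2.17], [0, 0, 2.17], [0, 0, 2.17], [0, 0, 2.17], [0, 0, 2.17], [0, 0, 2.17], [0, 0, 2.17], [0, 0, 2.17], [0, 0, 2.17], [0, 0, 2.17], [0, 0, 2.17], [0, 0, 0], [0, 0, 0], [0, 0, 0], [0, 0, 0]], grip=[-1, -1, -1, -1, -1, -1, -1, -1, -1, -1, -1, -1, -1, -1, -1, -1, -1, -1, -1, -1])

```text
clock: 15.8
tool_pos: [0.5275, -0.2808, 0.2311]
eef_rot: [0.699, 0.715, 0.0, -0.0]
contact_force: [0.6, -0.0, -5.3]
opening: 0.176
finger_force: 55.0
```

```bash
python3 -c "
from h import *
plan([(.5267,-.2818,.1715,1.2)],step=.015)"
```

```text
(0.5267, -0.2818, 0.1715, 1.2) 4 rows
 [[-0.0003, -0.0002, 0.0149], [-0.0003, -0.0002, 0.0149], [-0.0003, -0.0002, 0.0149], [-0.0003, -0.0002, 0.0149]] 
 rot [0.0, -0.01, 0.04]
```

Request:
play_rows(translation=[[-0.0003, -0.0002, 0.015], [-0.0003, -0.0002, 0.015], [-0.0003, -0.0002, 0.015], [-0.0003, -0.0002, 0.015], [0, 0, 0], [0, 0, 0], [0, 0, 0], [0, 0, 0]], delta_rot=[[0, 0, 0], [0, 0, 0], [0, 0, 0], [0, 0, 0], [0, 0, 0], [0, 0, 0], [0, 0, 0], [0, 0, 0]], grip=[-1, -1, -1, -1, -1, -1, -1, -1])

```text
clock: 16.8
tool_pos: [0.5266, -0.2832, 0.1716]
eef_rot: [0.699, 0.715, 0.0, 0.0]
contact_force: [1.0, -1.5, -5.5]
opening: 0.174
finger_force: 55.0
```

Run:
```python
from h import *
s=r.get_state();print(s['contact_force'],s['moment'],s['tool_pos'],s['eef_rot'])
# expected boss-top centres at (fixture frame) z=.10+h
w=1.591;u=np.array([np.cos(w),np.sin(w)]);F=np.array([.5258,-.2388])
big=np.r_[F-.09*u,.14];sm=np.r_[F+.09*u,.134]
ims=[]
for n in("top","scene"):
    im=r.snapshot(n); P=proj(n,[big,sm]);print(n,P.round(1))
    x0,y0=(P.mean(0)-[65,50]).astype(int); x0=min(x0,512-130)
    o=cv2.resize(im[y0:y0+100,x0:x0+130],None,fx=6,fy=6,interpolation=cv2.INTER_CUBIC)[:600]
    for z,rad,c,pt in((0,.026,-1,big),(0,.014,1,sm)):
        a=np.linspace(0,2*np.pi,40);C3=pt+rad*np.c_[np.cos(a),np.sin(a),0*a]
        q=((proj(n,C3)-[x0,y0]+.5)*6-.5).astype(np.int32);cv2.polylines(o,[q],True,(0,255,255),1)
    cv2.imwrite(f"pics/f_{n}.png",o);print(x0,y0)
```

```text
[ 1.04057876 -1.50451579 -5.51286427] [-0.05869577  0.00227559  0.02442044] [ 0.52659174 -0.28320563  0.17163345] [6.99261053e-01 7.14866217e-01 2.07321397e-04 4.77716078e-04]
top [[427.9 205.1]
 [347.1 205.5]]
322 155
scene [[156.9 103. ]
 [207.3 128.9]]
117 65
```

View pics/f_scene.png

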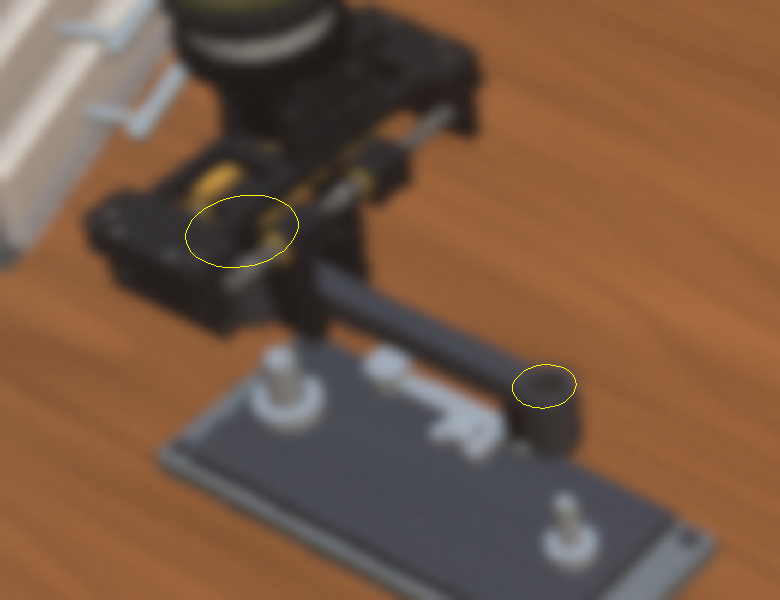

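View pics/f_top.png

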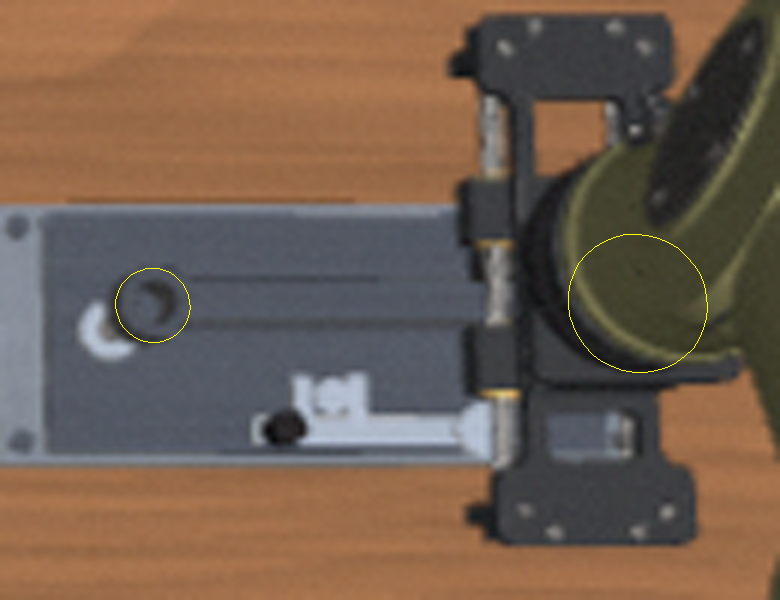

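Run:
```python
from h import *
c=lambda x,y,x0,y0:((x+.5)/6-.5+x0,(y+.5)/6-.5+y0)
print(tri(c(144,304,322,155),c(547,388,117,65)), "expect thin pin tri .5242 -.1491 .0609; fit .524,-.1489")
s=r.get_state();print(s['tool_pos'],np.abs(s['qd']).max(),s['contact_force'])
```

```text
(array([ 0.52461632, -0.1457254 ,  0.13488265]), np.float64(0.27189229625912503)) expect thin pin tri .5242 -.1491 .0609; fit .524,-.1489
[ 0.52648488 -0.28314853  0.17145882] 0.002531443253156771 [ 0.68535803 -0.42270704 -5.46621858]
```

Request:
play_rows(translation=[[-0.0013, 0, 0], [-0.0012, 0, 0], [0, 0, 0], [0, 0, 0], [0, 0, 0], [0, 0, 0], [0, 0, 0], [0, 0, 0], [0, 0, 0], [0, 0, 0], [0, 0, 0], [0, 0, 0]], delta_rot=[[0, 0, 0], [0, 0, 0], [0, 0, 0], [0, 0, 0], [0, 0, 0], [0, 0, 0], [0, 0, 0], [0, 0, 0], [0, 0, 0], [0, 0, 0], [0, 0, 0], [0, 0, 0]], grip=[-1, -1, -1, -1, -1, -1, -1, -1, -1, -1, -1, -1])

```text
clock: 18.4
tool_pos: [0.5264, -0.2856, 0.1711]
eef_rot: [0.699, 0.715, 0.0, -0.0]
contact_force: [0.6, -0.6, -6.0]
opening: 0.174
finger_force: 55.0
```

```bash
python3 -c "
from plant import r
s=r.get_state();print(s['tool_pos'],s['finger_force'],s['contact_force']);print(r.finish_job())"
```

```text
[ 0.52638151 -0.28557031  0.17106837] 54.99556113034487 [ 0.6229392  -0.60557145 -5.99046936]
the job is handed in; nothing more can be done
None
```

I handed the job in at about 18 s: the latch is shut on the stud, and the lever is held level about 4 cm above the pins. I checked the small boss against the thin pin in both views, but the big boss was hidden by the gripper, so its position over the thick pin is inferred.

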